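# Caliper out from under the hood

### The arm

A 7-joint arm with a two-finger parallel gripper is mounted at the origin on a cart in front of the work surface, level with it; the furniture and walls round the work are solid. World frame = base frame: x ahead of the robot, y to its left, z up, the work surface at z = 0. Lengths are in m, angles in rad, forces in N, time in s.
With the tool pointing down it reaches from about 0.425 to 0.8 m from the base axis. Payload 8.3 kg.
Tool frame: the origin (TCP) lies at the very end of the fingers, on their centre line; the grasp point (between the pads) lies 19 mm behind it; z points along the fingers, y is the line along which they close (so a half turn about z gives the same grasp; the last joint's range is limited). The gripper opens to 85 mm and grips with 20 to 120 N. Pads are 22 mm wide; open, the fingers measure 114 mm over their backs; the gripper's body (76 mm by 85 mm) begins 54 mm behind the grasp point. The pads swing forward as they close: fully open they stand 13 mm farther back than shut.
Start: joints at [-0.063, 0.383, 0.016, 1.37, -0.006, 1.388, -0.046], TCP at [0.625, 0, 0.231] pointing down, gripper open.
Joint ranges: [-2.95, 2.95], [-0.25, 2.06], [-1.52, 1.56], [0.18, 2.33], [-1.44, 4.58], [0.02, 2.06], [-3.01, 3.01]. Speed limits (rad/s): [2.39, 2.39, 3.01, 3.01, 3.14, 3.14, 3.14].

### API

Orientations are given as a unit quaternion [w, x, y, z].
In Python, from bench import * gives the robot as it stands.
- The arm moves only by the tool carry_out, never from a script. Its argument "steps" is one flat list of numbers, 5 for each row, row after row: the finger opening in m, from 0 to 0.0854, then the shift along the world's x, y, z in m, then the turn about the world's z in degrees. In form: [grip, tx, ty, tz, spin, grip, tx, ty, tz, spin, ...]. A call has 1 to 10 rows; each row shifts and turns the commanded pose from where the row before left it; what a row does not reach is not made up. A row lasts 1/10 s, in which the tool goes at most 50 mm and 8.59 degrees, less where a joint would pass 70% of its speed; a pose out of reach is approached as far as the arm can. A call with a gripper value outside its range is refused whole. The fingers move at their own pace and stop on an object; "newtons" is the grip in N (left out, the last holds). Time passes only in rows, so rows that do not move let the fingers close. It gives the time, the measured TCP pose, the force, the opening and the grip force at its end, in the units of the state.
- read_state(): the state, without advancing time (a new reading comes with each control period).
- get_image(name): name is "scene" or "side" or "wrist"; returns the picture (400x640x3 uint8, blue, green, red); there is no depth.
- camera_model(name): a dict with "mtx" (3x3 intrinsics, pixels), "world_to_cam" (4x4, takes a point from world to camera coordinates); the wrist camera has in their place "hand_eye" (4x4, takes a point from camera to tool coordinates, whose origin is the TCP and whose axes are the flange's). Camera axes: x right, y up, looking along -z (the intrinsics and any distortion apply to the point x, -y, -z); pixel columns grow to the right and rows downward; lengths in m; the calibration is good to about 2 mm. A picture is of the moment at which its call begins: read the wrist's pose just before it. camera_model takes no time and is no camera call.
- sign_off(): hands the job in; it is judged then, once.
The state is a dict: "time_s": time; "joints": joint angles; "joint_vel": joint speeds; "joint_torque": joint torques, N m; "eef_pos": TCP position; "tcp_rot": TCP orientation; "wrist_force": force on the tool from outside, world axes, zero at the start; "moment": the same for the moment, N m; "finger_gap": opening from 0.0 (shut) to 1.0 (fully open); "finger_force": force on a finger pad.
Only numpy, scipy, OpenCV 4.12 (cv2) and the standard library are available. Lean on these libraries where they do the work, as an engineer would, in place of code of your own. Each camera call takes 0.05 s, during which the arm holds its last target. There are 200 camera calls.

### The job

Take the caliper out of the hooded instrument box: it is longer than the opening, so lift its jaw end, tilt it up over the tall back wall and draw its tail out from under the fixed hood. It is a precision instrument: grip it lightly and do not press, knock or wedge it against the box, and leave the bush, sleeve and ring where they stand. Finish still holding it, level with its display side up, at rest in the air about a hand's breadth above the box.

Things in the scene. Friction and masses are not known exactly. Their poses are not given: they have to be found in the camera images.
- box: Fixed sheet-metal box, 256 x 126 mm, inside 250 x 120, walls 3, floor 8 thick. Origin: underside centre, z up, +x to the tall back wall, away from the robot (yaw -0.55 to 0.28). Side and front walls 55 mm high, back wall 80, sides 81 over the 30 mm next to it. A fixed flat hood covers x below -0.050 (75 mm nearest the robot), full width, underside at 52 mm, top 55. Opening: 175 x 120 mm.
- hood_edge (a point): middle of the hood's free edge, at its underside (box frame x = -0.050, y = 0, z = 0.052); its axes are the box's
- caliper: Caliper 236 mm long, 0.17 kg, flat on box floor, tail under the hood. Origin: bottom centre; z up (display), +y to the jaws (toward the back wall). Grip the black body across its 36 mm: x -5..31, y 16..88, z 0..13 mm; balances near y 40. Beam: x 3..19, z 4..7, full length. Jaws: x -37..37, y 98..118, z 4..7. Does not slide open. Grip at most 40 N per finger.
- jaw_end (a point): middle of the caliper's jaw end: caliper frame (0, 0.117, 0.0055)
- tail_end (a point): tail tip of the caliper's beam: caliper frame (0.011, -0.117, 0.0055)
- sleeve_tall: bystander: upright steel sleeve, 35 mm across, 62 mm high; origin bottom centre
- brass_bush: bystander: flanged brass bush, 42 mm across, 26 mm high; origin bottom centre
- ring_big: bystander: flat steel ring, 66 mm across, 20 mm high; origin bottom centre

How it is judged:
On the way:
1. the caliper is tilted up through the opening, its jaw end higher than the back wall, while its tail is still under the hood (height (world z) of jaw_end above 0.08 m and angle between caliper's own z axis and vertical above 0.12 rad and x of tail_end in the frame of hood_edge below 0 m and z of tail_end in the frame of hood_edge below 0 m), for 0.1 s.
At the end, for the whole second after the job is handed in: The caliper is held in the fingers, level within 0.2 rad with its display side up, both ends more than 0.115 m above the worktop (35 mm above the back wall), its middle within 0.25 m of the box's middle seen from above, touching nothing but the gripper, moving slower than 0.03 m/s (height (world z) of each of jaw_end, tail_end above 0.115 m and angle between caliper's own z axis and vertical below 0.2 rad and contact force between the fingers and caliper above 1 N and contact force between caliper and box below 0.2 N and linear speed of caliper below 0.03 m/s and horizontal distance between caliper and box below 0.25 m); the arm keeps its last pose, push and grip.
It fails at once if the caliper is pressed, knocked or wedged against the box with more than 30 N (contact force between caliper and box above 30 N).
It fails at once if the fingers squeeze the caliper hard (sum over both fingers above 130 N) (contact force between the fingers and caliper above 130 N).
It fails at once if a bystander is moved by more than 20 mm (distance of any of sleeve_tall, brass_bush, ring_big from where it was at the start of the episode above 0.02 m).
It also fails if it takes over 35 s, if anything falls off the work surface, if the arm or the gripper's body presses on something with over 40 N, if the wrist force passes 120 N, or if a joint passes its speed limit or range.

## Working session

There is one attempt and no reset: what is moved stays moved. The work goes in short steps, Python scripts to look and compute and a tool call to move; the robot and the scene stay as the last step left them, time stands still between calls to the robot, and variables do not carry over. Pictures are saved under pics/ and viewed, at most 10 in all, crops included, and the job is handed in when it is done.

Besides the shell and the picture viewer there is one more tool, called after "Request:" as a command line: name --argument value ..., lists and objects as JSON in quotes. carry_out: Moves the arm, as the interface text tells. Its arguments: {"type":"object","properties":{"steps":{"type":"array","items":{"type":"number"}},"newtons":{"type":"number"}},"required":["steps"]}

```bash
mkdir -p pics
cat > h.py <<'E'
from bench import *
import numpy as np, cv2
from scipy.spatial.transform import Rotation as R
def snap(n,f,crop=None,s=1):
    im=get_image(n)
    if crop: im=im[crop[1]:crop[3],crop[0]:crop[2]]
    if s!=1: im=cv2.resize(im,None,fx=s,fy=s,interpolation=cv2.INTER_CUBIC)
    cv2.imwrite('pics/'+f,im)
def w2c(n):
    m=camera_model(n)
    if 'world_to_cam' in m: return m,np.array(m['world_to_cam'])
    s=read_state(); T=np.eye(4); q=s['tcp_rot']; T[:3,:3]=R.from_quat([q[1],q[2],q[3],q[0]]).as_matrix(); T[:3,3]=s['eef_pos']
    return m,np.linalg.inv(T@np.array(m['hand_eye']))
def dist(m): 
    for k in m:
        if 'dist' in k: return np.array(m[k],float)
    return np.zeros(5)
def ray(n,u,v):
    m,W=w2c(n); p=cv2.undistortPoints(np.array([[[u,v]]],float),np.array(m['mtx'],float),dist(m))[0,0]
    C=np.linalg.inv(W); return C[:3,3],C[:3,:3]@np.array([p[0],-p[1],-1])
def at_z(n,u,v,z):
    o,d=ray(n,u,v); return o+d*(z-o[2])/d[2]
def proj(n,P):
    m,W=w2c(n); c=np.c_[np.atleast_2d(P),np.ones(len(np.atleast_2d(P)))]@W.T
    c=c[:,:3]*[1,-1,-1]; return cv2.projectPoints(c,np.zeros(3),np.zeros(3),np.array(m['mtx'],float),dist(m))[0][:,0]
E
python3 - <<'E'
from h import *
for n in('scene','wrist','side'): snap(n,n+'0.png'); print(camera_model(n))
print(read_state())
E
```

```text
{'mtx': array([[456.51244316,   0.        , 319.1620646 ],
       [  0.        , 456.51244316, 198.97712686],
       [  0.        ,   0.        ,   1.        ]]), 'world_to_cam': array([[-0.87245818, -0.48848951,  0.01395444,  0.45832892],
       [ 0.36640294, -0.63497919,  0.68011051, -0.30580185],
       [-0.32336608,  0.59848093,  0.73297678, -0.79179392],
       [ 0.        ,  0.        ,  0.        ,  1.        ]])}
{'mtx': array([[342.77772904,   0.        , 315.8886187 ],
       [  0.        , 342.77772904, 203.31369395],
       [  0.        ,   0.        ,   1.        ]]), 'hand_eye': array([[ 3.36438152e-04,  9.52045851e-01,  3.05955198e-01,
         7.81830094e-02],
       [ 9.99999909e-01, -2.40101598e-04, -3.52503868e-04,
        -8.57443834e-04],
       [-2.62139513e-04,  3.05955289e-01, -9.52045846e-01,
        -1.42844059e-01],
       [ 0.00000000e+00,  0.00000000e+00,  0.00000000e+00,
         1.00000000e+00]])}
{'mtx': array([[374.51437843,   0.        , 325.87600733],
       [  0.        , 374.51437843, 194.39678439],
       [  0.        ,   0.        ,   1.        
[... 300 characters left out ...]
[-0.06288089,  0.38406882,  0.01638604,  1.37091045, -0.00631973,
        1.38816911, -0.04654352]), 'joint_vel': array([-0.00094336, -0.00216626, -0.00088034, -0.00339906, -0.00079486,
       -0.00060321, -0.00054679]), 'joint_torque': array([ 3.13456680e-03, -6.28150821e+01,  8.46451297e-01, -3.72163582e+01,
        1.68576470e-02,  1.09401988e-02, -6.53258235e-05]), 'eef_pos': array([6.24620018e-01, 3.03067166e-05, 2.30494846e-01]), 'tcp_rot': array([-5.34070298e-04,  7.07110884e-01,  7.07102277e-01, -5.31789835e-04]), 'wrist_force': array([0.08066147, 0.05556327, 0.06074139]), 'moment': array([-0.02423646, -0.03689044,  0.0244636 ]), 'finger_force': 0.0, 'finger_gap': 0.9977965675081989}
```

View pics/scene0.png

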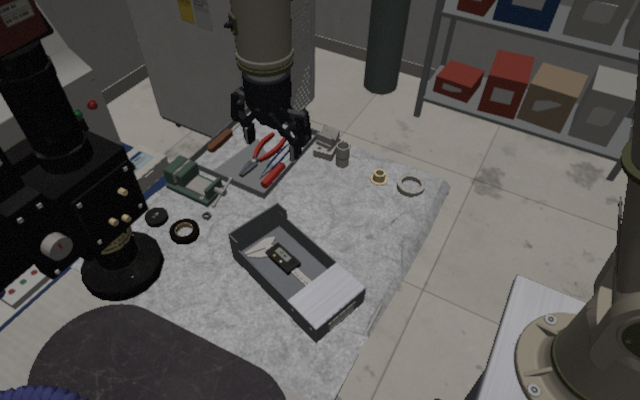

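View pics/wrist0.png

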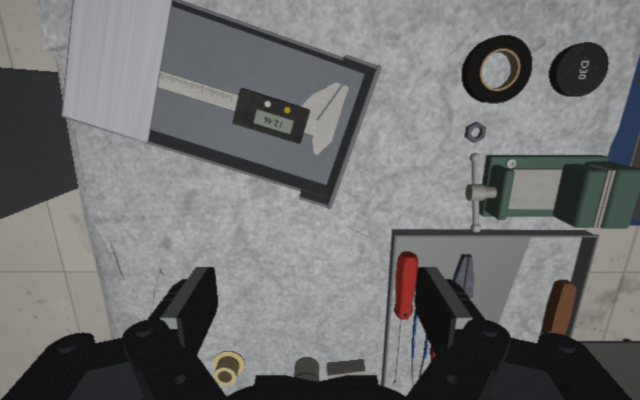

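Run:
```python
import cv2
im=cv2.imread('pics/wrist0.png')[0:220,60:390]
im=cv2.resize(im,None,fx=2.4,fy=2.4,interpolation=cv2.INTER_CUBIC); cv2.imwrite('pics/w0c.png',im)
```

```text
(no output)
```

View pics/w0c.png

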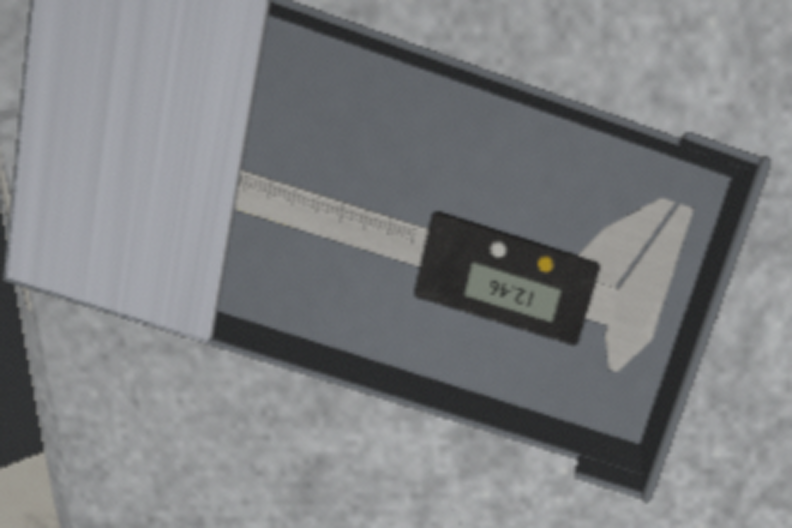

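Run:
```python
from h import *
f=lambda u,v,z: at_z('wrist',u/2.4+60,v/2.4,z)[:2]
b=np.array([f(*p,.021) for p in[(435,211),(600,263),(578,345),(415,296)]])
k=np.array([f(770,160,.081),f(648,498,.081)]); h=np.array([f(270,3,.055),f(213,340,.055),f(7,279,.055)])
print(b.round(4),'\n',k.round(4),'\n',h.round(4))
n=np.linalg.norm; ang=lambda d:np.arctan2(d[1],d[0])
print('body len',n(b[1]-b[0]),n(b[2]-b[3]),'wid',n(b[0]-b[3]),n(b[1]-b[2]),'yaw',ang(b[1]-b[0]),ang(b[2]-b[3]),'c',b.mean(0))
print('box wid',n(k[0]-k[1]),n(h[0]-h[1]),'yaw',ang(k[0]-k[1])-np.pi/2,ang(h[0]-h[1])-np.pi/2,ang(k[1]-h[1]),'hood len',n(h[1]-h[2]))
m=k.mean(0);hm=h[:2].mean(0);d=(m-hm);yaw=ang(d);e=d/n(d);print('dist',n(d),'(178) yaw',yaw,'box c',m-.128*e)
c=m-.128*e;t=yaw;Rb=np.array([[np.cos(t),np.sin(t)],[-np.sin(t),np.cos(t)]]);print('body in box',(Rb@(b-c).T).T.round(4),(Rb@(b.mean(0)-c)).round(4))
# jaw ends
print('jaw pts box',[(Rb@(f(*p,.0155)-c)).round(4) for p in[(690,207),(617,372),(663,200)]])
```

```text
[[0.5508 0.0831]
 [0.6177 0.0627]
 [0.6082 0.029 ]
 [0.5402 0.0493]] 
 [[ 0.6752  0.0983]
 [ 0.6363 -0.0197]] 
 [[0.5059 0.15  ]
 [0.4694 0.0355]
 [0.3952 0.0583]]
body len 0.06992901509994204 0.07095636090670135 wid 0.03535808683829148 0.035061726113196204 yaw -0.2954501439439859 -0.2911977096773727 c [0.57921347 0.05600455]
box wid 0.12416087848659373 0.12011339043458258 yaw -0.31809090311416766 -0.3091008395315713 -0.3194416553282268 hood len 0.07754420657141564
dist 0.1764125605280866 (178) yaw -0.3079518670700048 box c [0.53377441 0.0780843 ]
body in box [[ 0.0147  0.0099]
 [ 0.0846  0.0108]
 [ 0.0858 -0.0243]
 [ 0.0148 -0.0255]] [ 0.05   -0.0073]
jaw pts box [array([0.1133, 0.043 ]), array([ 0.1054, -0.0311]), array([0.1018, 0.0422])]
```

Request:
carry_out --steps '[0.055, -0.005, 0.006, 0, 8.1, 0.055, -0.005, 0.006, 0, 8.1, 0.055, -0.005, 0.006, 0, 8.1, 0.055, -0.005, 0.006, -0.01, 8.1, 0.055, -0.005, 0.006, -0.01, 8.1, 0.055, -0.005, 0.006, -0.01, 8.1, 0.055, -0.005, 0.006, -0.01, 8.1, 0.055, -0.005, 0.007, -0.02, 8.1, 0.055, -0.0055, 0.007, -0.02, 8.1, 0.055, 0, 0, 0, 0.3]' --newtons 20

```text
time_s: 1.15
eef_pos: [0.5769, 0.057, 0.1482]
tcp_rot: [-0.003, 0.144, 0.99, -0.0]
wrist_force: [-0.7, 0.6, -0.5]
finger_gap: 0.641
finger_force: 0.0
```

Run:
```python
from h import *
s=read_state(); print(s['time_s'],s['eef_pos'],s['tcp_rot'],s['finger_gap'],s['joints'].round(2))
snap('wrist','w1.png')
```

```text
1.15 [0.57690652 0.0570062  0.14819552] [-2.99994535e-03  1.43930611e-01  9.89583135e-01 -4.46206988e-04] 0.6414293082818303 [ 0.01  0.35 -0.21  1.6   0.08  1.2   1.07]
```

View pics/w1.png

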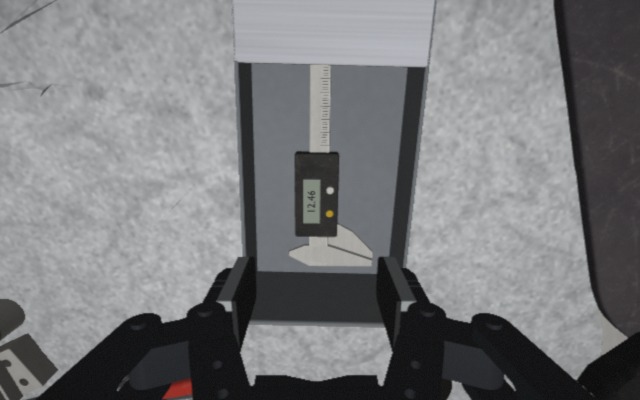

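Run:
```python
from h import *
s=read_state(); print(s['eef_pos'])
b=np.array([at_z('wrist',*p,.021)[:2] for p in[(296,152),(337,153),(337,236),(295,235)]])
n=np.linalg.norm; d=b[2:].mean(0)-b[:2].mean(0)
print(b.round(4),n(d),n(b[0]-b[1]),np.degrees(np.arctan2(d[1],d[0])),b.mean(0), b.mean(0)-s['eef_pos'][:2])
```

```text
[0.5782621  0.05623743 0.15005582]
[[0.5401 0.0507]
 [0.5503 0.0817]
 [0.6191 0.0623]
 [0.6078 0.028 ]] 0.07144425928489008 0.03263264715391618 -17.163307922535523 [0.57932882 0.05566406] [ 0.00106672 -0.00057337]
```

Request:
carry_out --steps '[0.055, 0.001, -0.0005, -0.025, 0, 0.055, 0, 0, -0.025, -0.4, 0.055, 0, 0, -0.025, 0, 0.055, 0, 0, -0.025, 0, 0.055, 0, 0, -0.02, 0, 0.055, 0, 0, -0.01, 0, 0.055, 0, 0, -0.006, 0, 0.055, 0, 0, 0, 0, 0.055, 0, 0, 0, 0]'

```text
time_s: 2.1
eef_pos: [0.5814, 0.0555, 0.0165]
tcp_rot: [0.001, 0.15, 0.989, 0.0]
wrist_force: [0.3, 0.4, 0.1]
finger_gap: 0.648
finger_force: 0.0
```

Request:
carry_out --steps '[0.055, -0.001, 0, -0.003, -0.5, 0.055, 0, 0, -0.002, 0, 0.055, 0, 0, 0, 0, 0.05, 0, 0, 0, 0]'

```text
time_s: 2.5
eef_pos: [0.5795, 0.0556, 0.0104]
tcp_rot: [0.0, 0.154, 0.988, -0.0]
wrist_force: [0.8, 0.8, -0.6]
finger_gap: 0.586
finger_force: 0.0
```

Run:
```python
from h import *
s=read_state(); print(s['eef_pos'],s['tcp_rot'],s['wrist_force'])
print(proj('side',[s['eef_pos']]))
u,v=proj('side',[s['eef_pos']])[0].astype(int)
snap('side','s1.png',(u-100,v-90,u+100,v+60),4)
```

```text
[0.57951623 0.05557647 0.01039468] [ 2.68190648e-05  1.53835237e-01  9.88096513e-01 -6.77420546e-06] [ 0.81580182  0.80638137 -0.61203455]
[[327.61626267 192.44259188]]
```

View pics/s1.png

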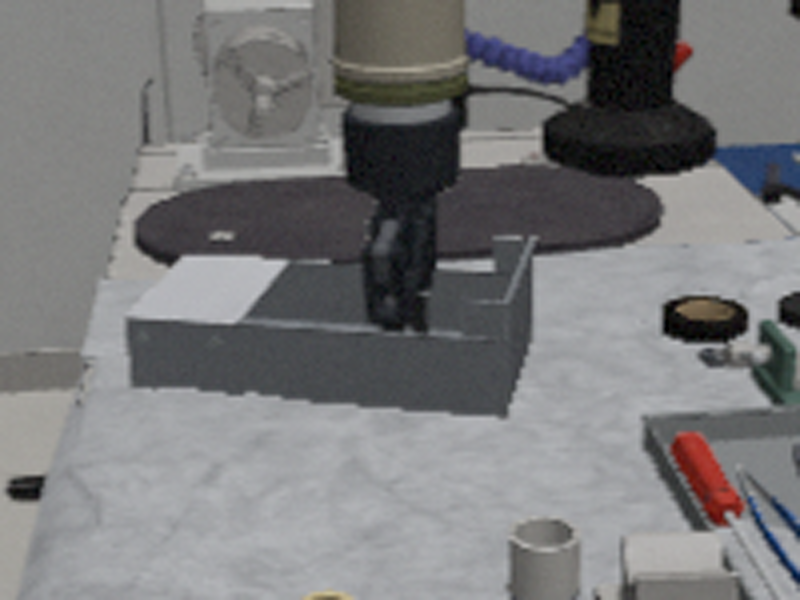

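The side view shows the fingers inside the opening, clear of the back wall and hood; their tips are hidden by the near wall. Closing now.

Request:
carry_out --steps '[0.045, 0, 0, -0.001, 0, 0.04, 0, 0, 0, 0, 0.036, 0, 0, 0, 0, 0.033, 0, 0, 0, 0, 0.03, 0, 0, 0, 0, 0.03, 0, 0, 0, 0, 0.03, 0, 0, 0, 0, 0.03, 0, 0, 0, 0]' --newtons 25

```text
time_s: 3.35
eef_pos: [0.5796, 0.0557, 0.0094]
tcp_rot: [0.0, 0.154, 0.988, 0.0]
wrist_force: [0.6, 1.4, 2.6]
finger_gap: 0.418
finger_force: 26.1
```

Request:
carry_out --steps '[0.03, 0, 0, 0.004, 0, 0.03, 0, 0, 0.004, 0, 0.03, 0, 0, 0.004, 0, 0.03, 0, 0, 0.004, 0, 0.03, 0, 0, 0.004, 0, 0.03, 0, 0, 0.004, 0, 0.03, 0, 0, 0, 0, 0.03, 0, 0, 0, 0]'

```text
time_s: 4.15
eef_pos: [0.5795, 0.0555, 0.0334]
tcp_rot: [0.0, 0.154, 0.988, -0.0]
wrist_force: [0.5, -0.6, -1.1]
finger_gap: 0.412
finger_force: 25.7
```

Run:
```python
from h import *
s=read_state(); print(s['eef_pos'],s['wrist_force'],s['moment'],s['finger_gap'])
snap('wrist','w2.png')
```

```text
[0.57954867 0.05553695 0.0334016 ] [ 0.4879418  -0.57338328 -1.11555176] [-0.00528555  0.00062974 -0.00525542] 0.4121447696720404
```

View pics/w2.png

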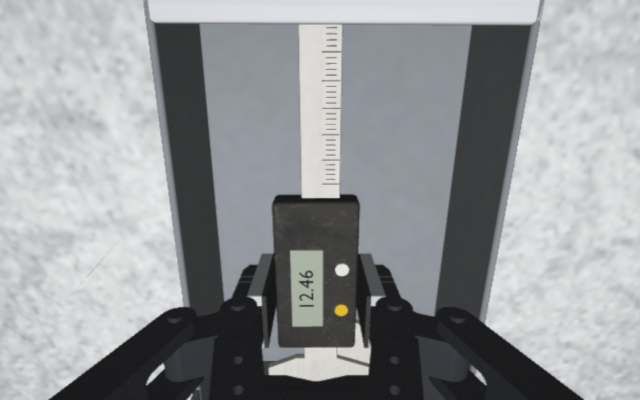

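Request:
carry_out --steps '[0.03, 0, 0, 0.003, 0, 0.03, 0, 0, 0.003, 0, 0.03, 0, 0, 0.003, 0, 0.03, 0, 0, 0.003, 0, 0.03, 0, 0, 0.002, 0, 0.03, 0, 0, 0.002, 0, 0.03, 0, 0, 0.002, 0, 0.03, 0, 0, 0.002, 0]'

```text
time_s: 5.0
eef_pos: [0.579, 0.0555, 0.0531]
tcp_rot: [-0.001, 0.154, 0.988, -0.0]
wrist_force: [-0.6, -0.5, -4.1]
finger_gap: 0.413
finger_force: 25.4
```

Request:
carry_out --steps '[0.03, 0, 0, 0.002, 0, 0.03, 0, 0, 0.002, 0, 0.03, 0, 0, 0.002, 0, 0.03, 0, 0, 0.002, 0, 0.03, 0, 0, 0.002, 0, 0.03, 0, 0, 0.002, 0]'

```text
time_s: 5.6
eef_pos: [0.5795, 0.0556, 0.0655]
tcp_rot: [0.0, 0.154, 0.988, 0.0]
wrist_force: [-0.6, 1.2, -4.1]
finger_gap: 0.413
finger_force: 25.4
```

Run:
```python
from h import *
s=read_state(); print(s['eef_pos'],s['wrist_force'],s['moment'])
u,v=327,190
snap('side','s2.png',(u-90,v-60,u+80,v+40),4.7)
```

```text
[0.57951816 0.05560089 0.06547307] [-0.63357091  1.15312588 -4.10371384] [-0.00240374 -0.09630781  0.06729066]
```

View pics/s2.png

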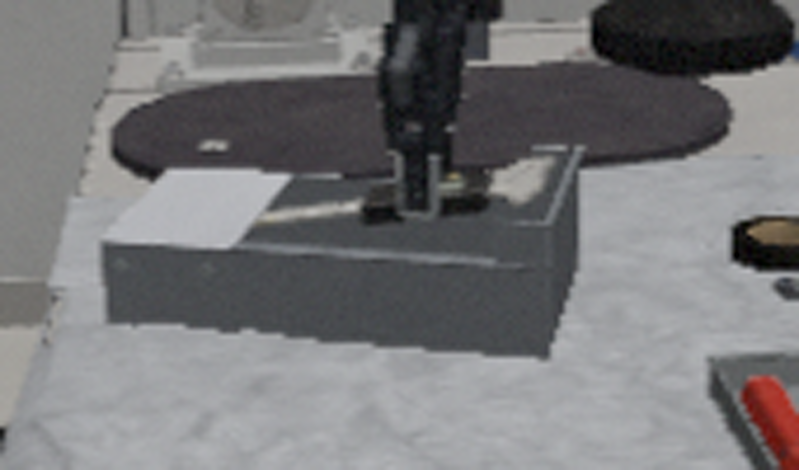

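The caliper is pivoting in the grip about the hood edge, jaws at about (520,180) rising, tail under the hood at (260,215). Continuing the lift.

Request:
carry_out --steps '[0.03, 0, 0, 0.002, 0, 0.03, 0, 0, 0.002, 0, 0.03, 0, 0, 0.002, 0, 0.03, 0, 0, 0.002, 0, 0.03, 0, 0, 0.002, 0, 0.03, 0, 0, 0.002, 0, 0.03, 0, 0, 0.002, 0, 0.03, 0, 0, 0.001, 0, 0.03, 0, 0, 0, 0, 0.03, 0, 0, 0, 0]'

```text
time_s: 6.65
eef_pos: [0.5797, 0.0555, 0.0804]
tcp_rot: [0.0, 0.154, 0.988, 0.0]
wrist_force: [-0.3, -0.8, -3.7]
finger_gap: 0.414
finger_force: 25.4
```

Run:
```python
from h import *
s=read_state(); print(s['eef_pos'],s['wrist_force'],s['moment'])
u,v=327,190
snap('side','s3.png',(u-90,v-60,u+80,v+40),4.7)
```

```text
[0.57969055 0.05549891 0.08039877] [-0.30894159 -0.78134743 -3.71575079] [-0.04627246 -0.30413894 -0.04024375]
```

View pics/s3.png

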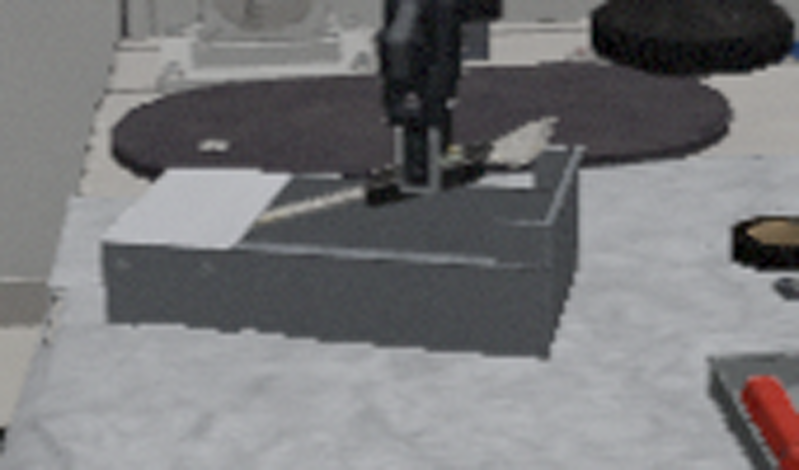

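Request:
carry_out --steps '[0.03, 0.0095, -0.003, 0.001, 0, 0.03, 0.0095, -0.003, 0.003, 0, 0.03, 0.0095, -0.003, 0.003, 0, 0.03, 0.0095, -0.003, 0.003, 0, 0.03, 0.0095, -0.003, 0.003, 0, 0.03, 0.0095, -0.003, 0.003, 0, 0.03, 0.0095, -0.003, 0.003, 0, 0.03, 0.0095, -0.003, 0.003, 0, 0.03, 0, 0, 0, 0, 0.03, 0, 0, 0, 0]'

```text
time_s: 7.7
eef_pos: [0.6556, 0.0314, 0.1021]
tcp_rot: [-0.0, 0.154, 0.988, 0.0]
wrist_force: [0.1, 0.4, -1.9]
finger_gap: 0.412
finger_force: 25.6
```

Run:
```python
from h import *
s=read_state(); print(s['eef_pos'],s['wrist_force'],s['moment'])
u,v=337,180
snap('side','s4.png',(u-90,v-60,u+80,v+50),4.7)
```

```text
[0.65564391 0.03141255 0.10209622] [ 0.08758104  0.41546984 -1.85568922] [ 0.05121718 -0.06316211 -0.01863262]
```

View pics/s4.png

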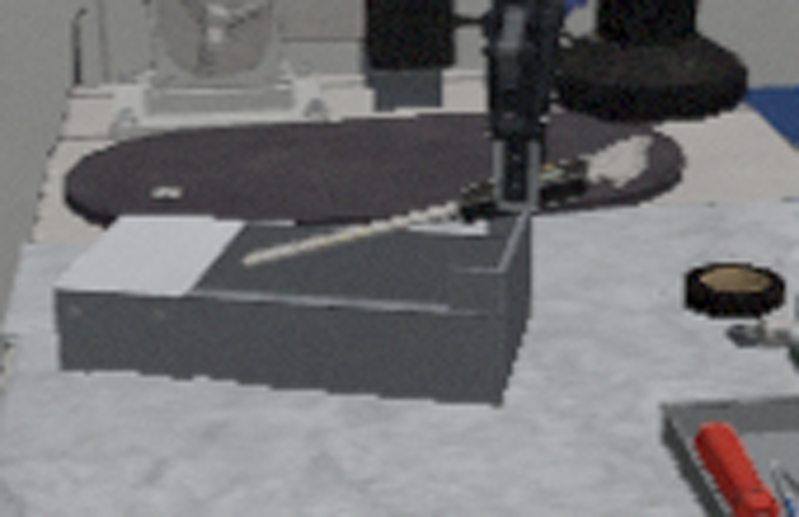

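Tail tip is at (248,262), clear of the hood edge; the jaws are beyond the back wall. Next: lift, go back above the box, and level it by resting the tail lightly on the hood top.

Request:
carry_out --steps '[0.03, 0, 0, 0.01, 0, 0.03, 0, 0, 0.012, 0, 0.03, 0, 0, 0.012, 0, 0.03, 0, 0, 0.012, 0, 0.03, 0, 0, 0.006, 0]'

```text
time_s: 8.25
eef_pos: [0.6563, 0.0317, 0.1568]
tcp_rot: [0.001, 0.154, 0.988, 0.0]
wrist_force: [1.0, 0.6, -1.7]
finger_gap: 0.411
finger_force: 25.6
```

Request:
carry_out --steps '[0.03, -0.005, 0.0015, 0, 0, 0.03, -0.01, 0.003, 0, 0, 0.03, -0.01, 0.003, 0, 0, 0.03, -0.01, 0.003, 0, 0, 0.03, -0.01, 0.003, 0, 0, 0.03, -0.01, 0.003, 0, 0, 0.03, -0.01, 0.003, 0, 0, 0.03, -0.01, 0.003, 0, 0, 0.03, -0.008, 0.0025, 0, 0, 0.03, -0.004, 0.0015, 0, 0]'

```text
time_s: 9.25
eef_pos: [0.5677, 0.0584, 0.1544]
tcp_rot: [-0.0, 0.154, 0.988, -0.0]
wrist_force: [0.1, -0.4, -2.2]
finger_gap: 0.411
finger_force: 25.6
```

Request:
carry_out --steps '[0.03, 0, 0, -0.008, 0, 0.03, 0, 0, -0.008, 0, 0.03, 0, 0, -0.008, 0, 0.03, 0, 0, -0.006, 0, 0.03, 0, 0, -0.004, 0, 0.03, 0, 0, -0.003, 0, 0.03, 0, 0, -0.003, 0, 0.03, 0, 0, -0.003, 0, 0.03, 0, 0, -0.003, 0, 0.03, 0, 0, -0.003, 0]'

```text
time_s: 10.25
eef_pos: [0.5686, 0.0581, 0.1052]
tcp_rot: [0.0, 0.154, 0.988, 0.0]
wrist_force: [-0.5, -1.2, -1.9]
finger_gap: 0.414
finger_force: 25.6
```

Request:
carry_out --steps '[0.03, 0, 0, -0.003, 0, 0.03, 0, 0, -0.003, 0, 0.03, 0, 0, -0.003, 0, 0.03, 0, 0, -0.003, 0, 0.03, 0, 0, -0.003, 0]'

```text
time_s: 10.75
eef_pos: [0.5687, 0.0581, 0.0902]
tcp_rot: [0.0, 0.154, 0.988, 0.0]
wrist_force: [1.6, -0.7, 1.2]
finger_gap: 0.415
finger_force: 25.8
```

Request:
carry_out --steps '[0.03, 0, 0, -0.003, 0, 0.03, 0, 0, -0.003, 0, 0.03, 0, 0, -0.003, 0, 0.03, 0, 0, -0.003, 0, 0.03, 0, 0, -0.003, 0]'

```text
time_s: 11.25
eef_pos: [0.5684, 0.0581, 0.075]
tcp_rot: [-0.0, 0.154, 0.988, -0.0]
wrist_force: [1.3, 0.2, -0.1]
finger_gap: 0.417
finger_force: 25.8
```

Run:
```python
from h import *
s=read_state(); print(s['eef_pos'],s['wrist_force'],s['moment'])
u,v=327,190
snap('side','s5.png',(u-90,v-60,u+80,v+40),4.7)
```

```text
[0.56838591 0.05809685 0.07495365] [ 1.30033937  0.24886671 -0.11896637] [0.04834938 0.08087549 0.02348865]
```

View pics/s5.png

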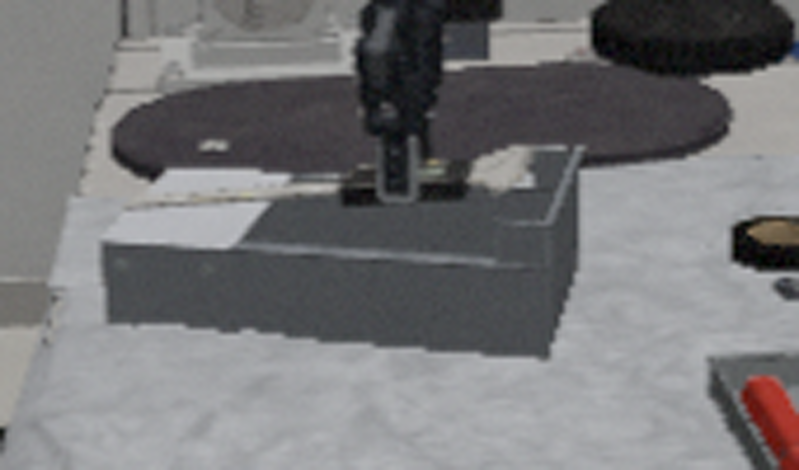

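The tail rests on the hood top at (130,200), the caliper is nearly level, and the jaws are well short of the back wall. A little more levelling, then a firmer grip and the final lift.

Request:
carry_out --steps '[0.03, 0, 0, -0.003, 0, 0.03, 0, 0, -0.003, 0, 0.03, 0, 0, -0.003, 0, 0.03, 0, 0, -0.003, 0, 0.03, 0, 0, -0.002, 0, 0.03, 0, 0, -0.002, 0, 0.03, 0, 0, 0, 0]'

```text
time_s: 12.0
eef_pos: [0.5683, 0.058, 0.059]
tcp_rot: [-0.0, 0.154, 0.988, -0.0]
wrist_force: [0.9, -0.6, 0.1]
finger_gap: 0.415
finger_force: 25.7
```

Request:
carry_out --steps '[0.03, 0, 0, 0, 0, 0.03, 0, 0, 0.004, 0, 0.03, 0, 0, 0.012, 0, 0.03, 0, 0, 0.018, 0, 0.03, 0, 0, 0.018, 0, 0.03, 0, 0, 0.018, 0, 0.03, 0, 0, 0.018, 0, 0.03, 0, 0, 0.015, 0, 0.03, 0, 0, 0.008, 0, 0.03, 0, 0, 0.003, 0]' --newtons 33

```text
time_s: 13.0
eef_pos: [0.569, 0.0582, 0.1748]
tcp_rot: [0.001, 0.154, 0.988, 0.0]
wrist_force: [-0.2, -0.3, -2.1]
finger_gap: 0.409
finger_force: 36.9
```

Request:
carry_out --steps '[0.03, 0, 0, 0, 0, 0.03, 0, 0, 0, 0, 0.03, 0, 0, 0, 0, 0.03, 0, 0, 0, 0, 0.03, 0, 0, 0, 0, 0.03, 0, 0, 0, 0]'

```text
time_s: 13.6
eef_pos: [0.5684, 0.058, 0.1731]
tcp_rot: [-0.0, 0.154, 0.988, -0.0]
wrist_force: [-0.2, -0.6, -1.3]
finger_gap: 0.412
finger_force: 36.9
```

Run:
```python
from h import *
a=cv2.imread('pics/w2.png',0).astype(int); b=get_image('wrist').mean(2).astype(int)
cv2.imwrite('pics/w9.png',b)
for n,i in(('lvl',a),('now',b)):
    c=i[150:370,305:325].mean(1); print(n,'rear edge',150+np.argmin(np.diff(c[:80])),'front edge',150+150+np.argmax(np.diff(c[150:])))
    for r in(50,120,180): print(r,np.where(i[r,290:355]>140)[0][[0,-1]]+290, i[r,285:360:5])
# predicted rear-edge rows vs tilt: body top point, tool frame, grip axis pivot
s=read_state();q=s['tcp_rot'];M=R.from_quat([q[1],q[2],q[3],q[0]]).as_matrix()
for t in(-.2,-.1,0,.1,.2,.3):
    # tool x = backward (toward tail), z down; pivot at tool z=+.004 behind tip
    P=[]
    for x,z in((.038,-.0115),(-.034,-.0115)):
        dx,dz=x,z+.005; P.append(s['eef_pos']+M@[dx*np.cos(t)-dz*np.sin(t)*-1*-1,0,dx*np.sin(t)+dz*np.cos(t)-.005])
    print(t,proj('wrist',np.array(P))[:,1].round(1))
```

```text
lvl rear edge 197 front edge 347
50 [290 354] [145 143 145 212 219 217 216 215 203 204 201 205 144 145 146]
120 [290 354] [152 149 149 182 217 218 216 214 217 214 210 173 150 148 149]
180 [290 354] [153 152 153 144 223 220 218 217 217 215 219 147 151 153 152]
now rear edge 196 front edge 348
50 [290 354] [170 171 171 145 162 162 163 160 162 158 155 160 170 171 170]
120 [302 339] [111 111 112 114 160 161 159 158 161 156 153 126 110 112 109]
180 [303 338] [113 113 113 113 168 164 161 160 163 164 165 109 113 111 111]
-0.2 [211.7 339.2]
-0.1 [205.7 343.9]
0 [200.8 348.2]
0.1 [196.9 352. ]
0.2 [194.1 355.1]
0.3 [192.3 357.6][ WARN:0@0.163] global loadsave.cpp:1063 imwrite_ Unsupported depth image for selected encoder is fallbacked to CV_8U.
```

```bash
python3 -c "
from bench import *
print(sign_off())"
```

```text
the job is handed in; nothing more can be done
None
```

The caliper is out of the box and I've handed the job in. It is held level within about 0.02 rad, display up, roughly 0.17 m above the worktop over the box. I never saw the force at the box itself, but the wrist force stayed around 4 N. The sign-off returned no verdict.

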